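# Vent a bench desiccator and crack open its stuck lid

## Task

The small white desiccator on the bench is still under vacuum: first flip the toggle lever on its vent column all the way over to the back, away from the gauge, to let air in while the lid is still shut. Then take the lid by its bar handle, pull it straight up until it breaks free of its sticky seal without letting it fly up past 8 cm, and finish while holding it in the gripper just above the mouth, level, still and about 3 cm open all round. Leave the bottle, the jar and the stack of dishes where they stand.

Things in the scene. Friction and masses are not known exactly. Their poses are not given: they have to be found in the camera images.
- desiccator: White open-topped box 140 (x) x 160 (y) x 120 mm high, fixed; yaw within 17 degrees of facing the robot. Origin: centre of its underside, z up, front faces -x. A lid closes it. At its right a grey vent column, 75 (x) x 56 (y) x 100 mm high, centred at x +30, y -120 mm of this frame: round gauge on its front, toggle lever on top.
- lid: Loose aluminium lid plate, 146 (x) x 166 (y) x 12 mm, 0.3 to 0.55 kg, on the rim, with a plug 23 mm deep below it. Origin: centre of the plate's underside (120 mm above the bench when shut; its height above that is the opening). Rubber beads on the plug snap past sprung lips in the mouth: pull peaks at 12 to 20 N (weight included) 3 to 6 mm up, dies by 14 mm.
- lid_handle (a point): Centre of the lid's handle: a flat-sided steel bar, 14 mm thick (x), 100 mm long (y), 18 mm tall, on a post near each end (free between, 76 mm), its centre over the middle of the lid, 38 mm above the lid's top face and 170 mm above the bench when shut. Axes: the lid's.
- vent (a joint): Angle of the toggle vent lever, rad: 0 = leaning fully to the desiccator's front (-x; vent shut), 1.0 = leaning fully to its back (+x; vent open, at its stop). Starts at 0 to 0.2, stays where it is left; moving it takes about 1 N at the knob.
- vent_tip (a point): Centre of the lever's black ball knob, 26 mm across, on a 10 mm rod 80 mm long that pivots 122 mm above the bench about the desiccator's y, at x +30, y -120 mm of its frame. The knob is 192 mm above the bench at both ends of its swing, 202 mm midway, and travels 77 mm to the back. The block under it (70 x 50 mm) reaches 125 mm above the bench, its pivot boss 135 mm.
- bottle: Glass bottle with a white cap, 66 mm across, 160 mm high, standing loose near the desiccator: leave alone. Origin: centre of its underside.
- jar: Amber jar with a black cap, 64 mm across, 90 mm high, standing loose: leave alone. Origin: centre of its underside.
- dishes: Stack of round clear dishes, 92 mm across, 50 mm high, standing loose to the right of the vent column: leave alone. Origin: centre of its underside.
Things that resemble listed ones, but are neither listed nor needed, are in the scene too. Of the things shaped like the lid, the aluminium one is meant.

How it is judged:
On the way, in this order (a step that is already met when the one before it is completed fails the run):
1. the vent lever is flipped to the back while the lid is still shut (value of joint vent above 0.8 rad and z of lid in the frame of desiccator below 0.126 m), for 0.2 s.
2. the lid has broken free of its seal, pulled up by the fingers (z of lid in the frame of desiccator above 0.136 m and contact force between the fingers and lid above 0.5 N), for 0.2 s.
At the end, for the whole second after the job is handed in: The fingers alone carry the lid (over 1 N; it presses on nothing else), underside 20 to 45 mm above the rim, within 25 mm of centred, 0.17 rad of level, under 20 mm/s; vent lever past 0.8 rad; bottle, jar and dishes upright within 30 mm of their places (z of lid in the frame of desiccator between 0.14 and 0.165 m and horizontal distance between lid and desiccator below 0.025 m and angle between lid's own z axis and vertical below 0.17 rad and linear speed of lid below 0.02 m/s and contact force between the fingers and lid above 1 N and contact force between lid and desiccator below 0.3 N and value of joint vent above 0.8 rad and contact force between lid and bottle below 0.3 N and contact force between lid and jar below 0.3 N and contact force between lid and dishes below 0.3 N and distance of each of bottle, jar, dishes from where it was at the start of the episode below 0.03 m and angle between each of bottle, jar, dishes's own z axis and vertical below 0.2 rad); the arm keeps its last pose, push and grip.
It fails at once if the lid is pulled open before the vent is open (z of lid in the frame of desiccator above 0.128 m and value of joint vent below 0.8 rad).
It fails at once if the lid flies up, more than 8 cm above the rim (z of lid in the frame of desiccator above 0.2 m).
It fails at once if a bottle, jar or dish stack is shifted over 30 mm or tipped over (distance of any of bottle, jar, dishes from where it was at the start of the episode above 0.03 m or angle between any of bottle, jar, dishes's own z axis and vertical above 0.35 rad).
It also fails if it takes over 51 s, if anything falls off the work surface, if the arm or the gripper's body presses on something with over 40 N, if the wrist force passes 120 N, or if a joint passes its speed limit or range.

## Robot

A 6-joint arm with a two-finger parallel gripper is mounted at the origin on the work surface. World frame = base frame: x ahead of the robot, y to its left, z up, the work surface at z = 0. Lengths are in m, angles in rad, forces in N, time in s.
With the tool pointing down it reaches from about 0.35 to 0.775 m from the base axis. Payload 5.5 kg.
Tool frame: the origin (TCP) lies at the very end of the fingers, on their centre line; the grasp point (between the pads) lies 19 mm behind it; x points along the fingers, y is the direction in which the jaws open and shut, and the axes are right-handed (so a half turn about x gives the same grasp; the last joint's range is limited). The gripper opens to 85 mm and grips with 20 to 120 N. Pads are 22 mm wide; open, the fingers measure 114 mm over their backs; the gripper's body (76 mm by 85 mm) begins 54 mm behind the grasp point. The pads swing forward as they close: fully open they stand 13 mm farther back than shut.
Start: joints at [-1.469, 0.313, 0.046, 1.304, 0, 1.431], TCP at [0.138, -0.558, 0.231] pointing down, gripper open.
Joint ranges: [-2.76, 2.76], [-0.86, 1.69], [-1.03, 1.26], [-2.2, 2.34], [-1.47, 1.5], [-3.14, 3.14]. Speed limits (rad/s): [2.57, 2.57, 3.14, 3.14, 3.14, 3.14].

## Interface

Orientations are given as a unit quaternion [w, x, y, z].
In Python, from workcell import env gives the robot as it stands.
- The arm moves only by the tool servo_tool, never from a script. Its argument "increments" is a list of rows, each an object with "offset": the shift along the tool's x, y, z in cm, a list of three; "yaw": the turn about the tool's x in degrees. In form: [{"offset": [x, y, z], "yaw": yaw}, ...]. A call has exactly 8 rows; each row is the pose to reach, as a shift and turn from the pose commanded when the call began, along the tool's axes at that moment; what a row does not reach only later rows make up. A row lasts 1/10 s, in which the tool goes at most 50 mm and 8.59 degrees, less where a joint would pass 70% of its speed; a pose out of reach is approached as far as the arm can. A call with a gripper value outside its range is refused whole. "claw" is the opening, from 0 (shut) to 1 (fully open), set as the call begins (left out, the last holds). The fingers move at their own pace and stop on an object; "force" is the grip in N (left out, the last holds). Time passes only in rows, so rows that repeat a pose let the fingers close, or fill a call up. It gives the time, the measured TCP pose, the force and the opening at its end, in the units of the state.
- env.get_state(): the state, without advancing time (a new reading comes with each control period).
- env.read_camera(name): name is "scene" or "top" or "wrist"; returns (picture, depth): 480x640x3 uint8, red, green, blue; 480x640 float32, m along the optical axis (not along the pixel's ray), 0 where there is no reading.
- env.camera_model(name): a dict with "vertical_fov" (degrees; the focal length in pixels is half the picture's height over the tangent of half this angle, whatever the lens; pixels are square), "cx", "cy" (the principal point, pixels), "world_from_camera" (4x4, takes a point from camera to world coordinates). Camera axes: x right, y up, looking along -z (the intrinsics and any distortion apply to the point x, -y, -z); pixel columns grow to the right and rows downward; lengths in m; the calibration is good to about 2 mm. A picture is of the moment at which its call begins: read the wrist's pose just before it. camera_model takes no time and is no camera call; for the wrist camera it gives the pose at the moment of the call.
- env.hand_in(): hands the job in, once; it reports no verdict.
The state is a dict: "clock": time; "joint_pos": joint angles; "qvel": joint speeds; "tau": joint torques, N m; "tcp_pos": TCP position; "orientation": TCP orientation; "wrist_force": force on the tool from outside, world axes, zero at the start; "ft_torque": the same for the moment, N m; "finger_gap": finger opening in m.
Only numpy, scipy, OpenCV 4.12 (cv2) and the standard library are available. Lean on these libraries where they do the work, as an engineer would, in place of code of your own. Each camera call takes 0.05 s, during which the arm holds its last target.

## Working session

There is one attempt and no reset: what is moved stays moved. The work goes in short steps, Python scripts to look and compute and a tool call to move; the robot and the scene stay as the last step left them, time stands still between calls to the robot, and variables do not carry over. Pictures are saved under pics/ and viewed, and the job is handed in when it is done.

Besides the shell and the picture viewer there is one more tool, called after "Emit:" as name(argument=value, ...) on one line, values as JSON. servo_tool: Moves the arm, as the interface text tells. Its arguments: {"type":"object","properties":{"increments":{"type":"array","items":{"type":"object","properties":{"offset":{"type":"array","items":{"type":"number"}},"yaw":{"type":"number"}}}},"claw":{"type":"number"},"force":{"type":"number"}},"required":["increments"]}

```bash
mkdir -p pics; ls; cat > h.py <<'E'
import numpy as np, cv2
from workcell import env
def snap(n,f):
    m=env.camera_model(n); p,d=env.read_camera(n); cv2.imwrite('pics/'+f+'.png',p[:,:,::-1]); np.savez('pics/'+f+'.npz',p=p,d=d,T=m['world_from_camera'],c=[m['vertical_fov'],m['cx'],m['cy']])
    return m,p,d
def load(f): return np.load('pics/'+f+'.npz')
def pts(z):
    f=240/np.tan(np.radians(z['c'][0])/2); cx,cy=z['c'][1:]
    v,u=np.mgrid[0:480,0:640]; d=z['d']
    P=np.stack([(u-cx)/f*d,-(v-cy)/f*d,-d],-1)
    return P@z['T'][:3,:3].T+z['T'][:3,3]
E
python3 - <<'E'
from h import *
s=env.get_state(); print(s)
for n in ['scene','top']:
    m,p,d=snap(n,n+'0'); print(m)
E
```

```text
pics
{'clock': 0.0, 'joint_pos': array([-1.46860289e+00,  3.14002248e-01,  4.50070089e-02,  1.30361468e+00,
       -3.27000499e-06,  1.43123760e+00]), 'qvel': array([-0.00089908,  0.00041656,  0.00241354,  0.00030239,  0.00032193,
        0.00044935]), 'tau': array([-4.97424971e-04, -4.80624747e+01,  2.98533458e+01,  1.93599978e-02,
       -1.43660513e-04,  8.02931993e-06]), 'tcp_pos': array([ 0.13761825, -0.55776974,  0.23041929]), 'orientation': array([ 0.08462316,  0.70195782,  0.08590539, -0.70193618]), 'wrist_force': array([-0.91873117,  0.19141332, -0.01988592]), 'ft_torque': array([ 0.02271905,  0.03132395, -0.00347038]), 'finger_gap': 0.08517223380591414}
{'vertical_fov': 55.032703817024284, 'cx': 318.10499542704, 'cy': 232.29679749599876, 'world_from_camera': array([[ 0.79355373, -0.43815729,  0.42224481,  0.95638889],
       [ 0.6083411 ,  0.55539112, -0.56697602, -0.43366135],
       [ 0.01391366,  0.70679481,  0.70728178,  0.78577654],
       [ 0.        ,  0.        ,  0.        ,  1.        ]])}
{'vertical_fov': 56.35722805016084, 'cx': 311.27071096127656, 'cy': 242.47158097953002, 'world_from_camera': array([[-0.00106756,  0.98636772, -0.16455267,  0.43545357],
       [-0.99999478, -0.00155459, -0.00283099,  0.08156585],
       [-0.00304821,  0.16454879,  0.98636424,  0.99151842],
       [ 0.        ,  0.        ,  0.        ,  1.        ]])}
```

View pics/scene0.png

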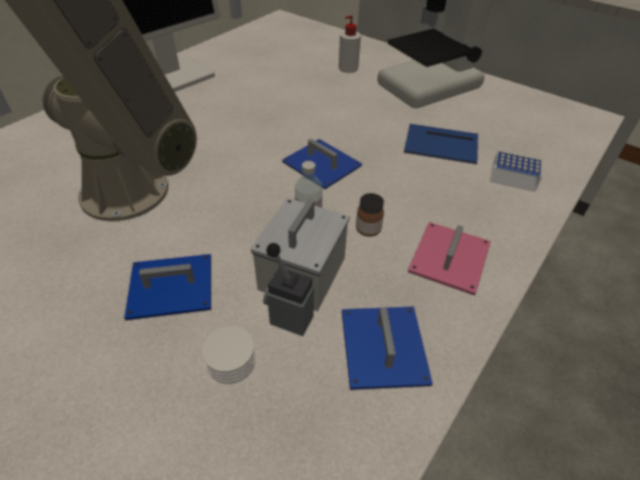

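View pics/top0.png

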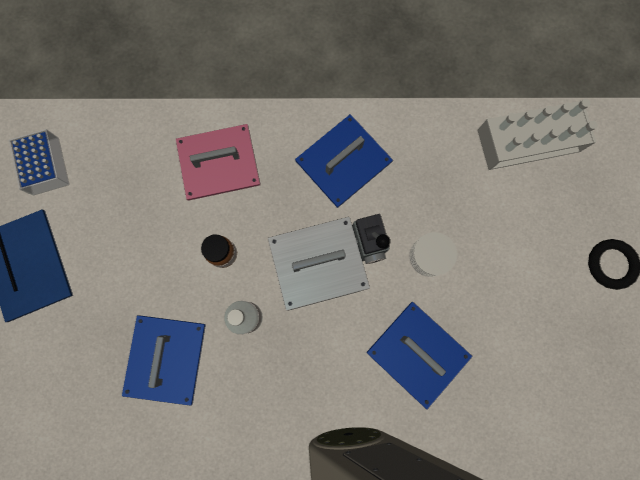

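The silver lid sits at about (319,264) in the top view, with its handle at (318,260). The knob is at (382,241), the bottle at (241,317), the jar at (217,250) and the dishes at (433,255). The blue and pink lids are decoys. Next I'll measure from both views.

```bash
python3 - <<'E'
from h import *
print(env.camera_model('top').keys())
for f in ['top0','scene0']:
    z=load(f);P=pts(z);p=z['p'].astype(int)
    g=p.max(-1); sat=p.max(-1)-p.min(-1)
    roi=(np.linalg.norm(P[...,:2]-[0.5,0.05],axis=-1)<0.35)&(z['d']>0)
    def rep(n,m):
        m=m.astype(np.uint8); k,l,st,c=cv2.connectedComponentsWithStats(m)
        for i in range(1,k):
            if st[i,4]<25: continue
            q=P[l==i]; r=cv2.minAreaRect(q[:,:2].astype(np.float32)*1000)
            print(f,n,st[i,4],c[i].round(),'med',np.median(q,0).round(4),'rect',np.round(r[0],1),np.round(r[1],1),round(r[2],1))
    Z=P[...,2]
    rep('lidtop',roi&(abs(Z-.132)<.008)&(sat<30)&(g>90))
    rep('handle',roi&(abs(Z-.178)<.008)&(sat<30))
    rep('knob',roi&(Z>.18)&(g<45))
    rep('tall',roi&(Z>.145)&(Z<.175))
    rep('z.04-.06',roi&(abs(Z-.05)<.008))
    rep('z.08-.1',roi&(abs(Z-.09)<.01))
E
```

```text
dict_keys(['vertical_fov', 'cx', 'cy', 'world_from_camera'])
top0 lidtop 5880 [318. 263.] med [0.5348 0.0712 0.1315] rect [540.4  70.9] [146.4 166.3] 14.8
top0 lidtop 43 [243. 317.] med [0.436  0.2124 0.1268] rect [436.2 216.3] [33.8 15.5] 1.3
top0 handle 426 [318. 260.] med [0.5389 0.0716 0.1782] rect [540.1  70.8] [14.4 99.8] 14.9
top0 knob 159 [382. 241.] med [ 0.569  -0.0432  0.2047] rect [569.9 -43.6] [24.1 23. ] 47.5
top0 knob 865 [348. 436.] med [0.2505 0.0258 0.2455] rect [249.6  25. ] [  4.9 103.8] 5.9
top0 knob 2470 [397. 464.] med [ 0.2522 -0.0244  0.3858] rect [251.8 -22.7] [  4.4 126.6] 6.3
top0 tall 229 [236. 317.] med [0.436  0.2224 0.1594] rect [436.  223.6] [29.5 29.2] 64.0
top0 z.04-.06 1464 [435. 253.] med [ 0.5693 -0.178   0.0497] rect [ 569.9 -178.5] [90.3 90.4] 88.6
top0 z.04-.06 64 [228. 257.] med [0.5583 0.2561 0.0492] rect [563.6 264.8] [22.5 60.7] 54.5
top0 z.08-.1 187 [345. 152.] med [0.7831 0.0101 0.0816] rect [783.6  11.9] [14.  97.6] 39.8
top0 z.08-.1 206 [368. 247.] med [ 0.5651 -0.0334  0.0915] rect [583.1 -24.6] [91.4 44.5] 50.9
top0 z.08-.1 602 [215.
[... 2317 characters left out ...]
.2 -177.4] [90.7 92.1] 77.3
scene0 z.04-.06 41 [389. 363.] med [ 0.8135 -0.0242  0.049 ] rect [811.5 -24.7] [16.   8.9] 0.8
scene0 z.08-.1 187 [308. 195.] med [0.4526 0.1996 0.0911] rect [446.9 210.1] [63.6 30.8] 38.2
scene0 z.08-.1 382 [372. 202.] med [0.5775 0.2777 0.0898] rect [575.8 281.8] [54.8 57.3] 19.9
scene0 z.08-.1 591 [305. 288.] med [ 0.6155 -0.0439  0.0916] rect [613.   45.9] [240.2  71.4] 86.1
scene0 z.08-.1 148 [265. 266.] med [ 0.5168 -0.0158  0.0904] rect [517.2 -16.1] [54.7  4.4] 14.4
scene0 z.08-.1 235 [164. 269.] med [ 0.3584 -0.1411  0.0816] rect [ 360.3 -140.4] [97.7 17.9] 47.7
scene0 z.08-.1 272 [388. 331.] med [0.7854 0.0086 0.0813] rect [783.9  11.3] [13.1 98.1] 40.5
```

```bash
python3 - <<'E'
import cv2
a=cv2.imread('pics/top0.png')[190:350,190:480]; cv2.imwrite('pics/tc.png',cv2.resize(a,None,fx=2.7,fy=2.7,interpolation=2))
a=cv2.imread('pics/scene0.png')[150:390,190:430]; cv2.imwrite('pics/sc.png',cv2.resize(a,None,fx=2.5,fy=2.5,interpolation=2))
E
```

```text
(no output)
```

View pics/tc.png

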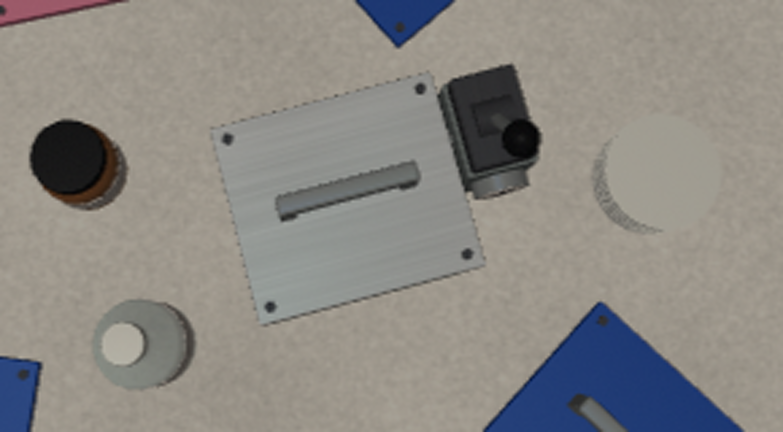

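View pics/sc.png

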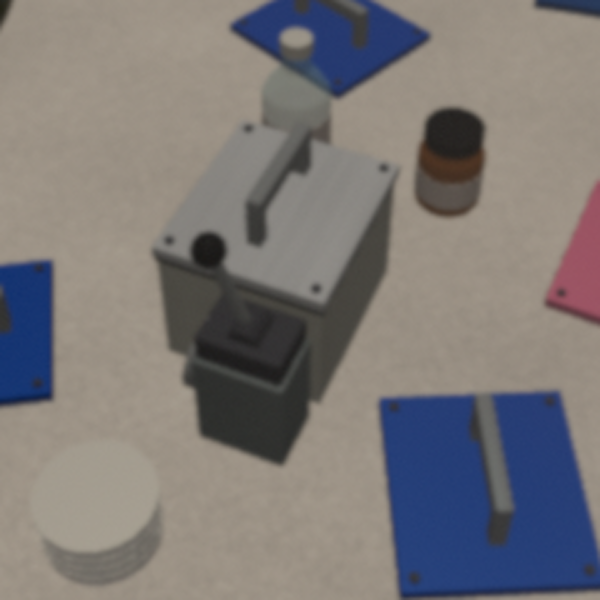

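```bash
cat >> h.py <<'E'
from scipy.spatial.transform import Rotation as Ro
yaw=np.radians(14.8); C=np.array([.5397,.0718]); X=np.array([np.cos(yaw),np.sin(yaw)]); Y=np.array([-X[1],X[0]])
def R(s): q=s['orientation']; return Ro.from_quat([q[1],q[2],q[3],q[0]]).as_matrix()
def w(dx,dy,z): return np.array([*(C+dx*X+dy*Y),z])
def plan(target):
    s=env.get_state(); r=R(s)
    off=r.T@(target-s['tcp_pos'])*100
    # yaw about tool x bringing jaw y onto +-X
    X3=np.array([*X,0]); a=np.degrees(np.arctan2(X3@r[:,2],X3@r[:,1])); a=(a+90)%180-90
    print('t',s['clock'],'tcp',s['tcp_pos'].round(4),'off cm',off.round(2),'yaw deg',a.round(2),'F',s['wrist_force'].round(1),'gap',round(s['finger_gap'],4))
    d=s['tcp_pos'][:2]-C; print('desic frame',d@X,d@Y,'j',s['joint_pos'].round(2)); return off,a
E
python3 - <<'E'
from h import *
s=env.get_state(); print(R(s).round(3))
plan(w(-.05,-.12,.27))
E
```

```text
[[-0.     0.239 -0.971]
 [ 0.002 -0.971 -0.239]
 [-1.    -0.002 -0.   ]]
t 0.1 tcp [ 0.1376 -0.5578  0.2305] off cm [ -3.88 -39.43 -49.31] yaw deg 89.05 F [-0.1 -0.  -0.1] gap 0.0857
desic frame -0.549563893799876 -0.5060306695450549 j [-1.47  0.31  0.05  1.3  -0.    1.43]
```

Emit:
servo_tool(increments=[{"offset": [-2, -2, -2], "yaw": -4}, {"offset": [-4, -5, -6], "yaw": -10}, {"offset": [-4, -8.5, -10], "yaw": -16}, {"offset": [-4, -12, -14], "yaw": -22}, {"offset": [-4, -15.5, -18], "yaw": -28}, {"offset": [-4, -19, -22], "yaw": -34}, {"offset": [-4, -22.5, -26], "yaw": -40}, {"offset": [-4, -25.5, -30], "yaw": -46}], claw=0)

```text
clock: 0.9
tcp_pos: [0.3564, -0.2521, 0.2712]
orientation: [-0.354, -0.612, -0.354, 0.612]
wrist_force: [0.9, -1.1, -0.2]
finger_gap: -0.0
```

```bash
python3 - <<'E'
from h import *
plan(w(-.075,-.12,.27))
E
```

```text
t 0.9 tcp [ 0.3564 -0.2521  0.2712] off cm [  0.12   2.84 -23.41] yaw deg -44.73 F [ 0.9 -1.1 -0.2] gap -0.0
desic frame -0.25992735460395133 -0.2662945373613592 j [-0.8   0.03 -0.2   1.34 -0.    1.29]
```

Emit:
servo_tool(increments=[{"offset": [0, 0.5, -4], "yaw": -8}, {"offset": [0, 1, -8], "yaw": -16}, {"offset": [0, 1.5, -12], "yaw": -24}, {"offset": [0, 2, -16], "yaw": -32}, {"offset": [0, 2.4, -20], "yaw": -40}, {"offset": [0, 2.8, -23], "yaw": -44.7}, {"offset": [0, 2.8, -23.4], "yaw": -44.7}, {"offset": [0, 2.8, -23.4], "yaw": -44.7}], claw=0)

```text
clock: 1.7
tcp_pos: [0.4976, -0.0651, 0.2707]
orientation: [0.559, 0.432, 0.56, -0.433]
wrist_force: [-0.7, -0.1, 0.4]
finger_gap: -0.0003
```

```bash
python3 - <<'E'
from h import *
m,p,d=snap('wrist','w1'); 
plan(w(-.075,-.12,.184))
z=load('w1');P=pts(z);g=P[...,2]
p=p.astype(int); m=(g>.185)&(g<.225)&(p.max(-1)<60)
q=P[m]; v,u=np.nonzero(m);print(len(q), q.mean(0),q.min(0),q.max(0),u.mean(),v.mean())
rel=q[:,:2]-C;print((rel@X).min(),(rel@X).max(),(rel@Y).min(),(rel@Y).max())
E
```

```text
t 1.75 tcp [ 0.4972 -0.0658  0.2709] off cm [ 8.69  0.13 -0.22] yaw deg -0.27 F [-0.4  0.1 -0.3] gap -0.0002
desic frame -0.07619755647599641 -0.12221148821842975 j [-0.29  0.16 -0.05  1.36 -0.    1.03]
1444 [ 0.56762443 -0.04152774  0.2052445 ] [ 0.55776993 -0.05599412  0.19206023] [ 0.58142715 -0.03075804  0.21121906] 442.67174515235456 253.6315789473684
-0.012297019911703915 0.011670262199723681 -0.1312487125828358 -0.1065561732083955
```

View pics/w1.png

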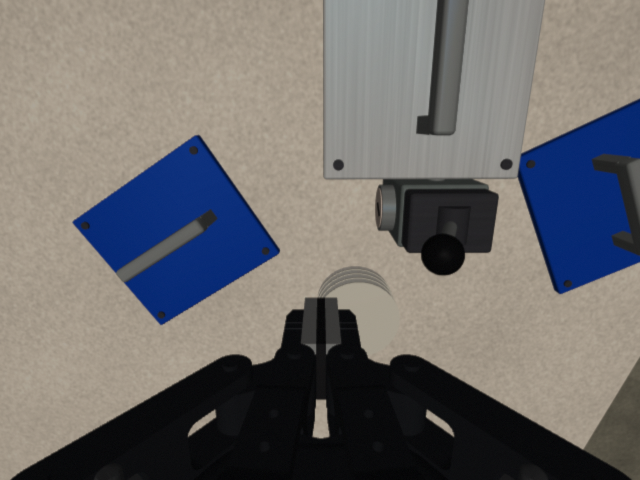

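Emit:
servo_tool(increments=[{"offset": [3, 0.1, -0.1], "yaw": -0.2}, {"offset": [6, 0.1, -0.2], "yaw": -0.2}, {"offset": [8.6, 0.1, -0.2], "yaw": -0.2}, {"offset": [8.6, 2, -0.2], "yaw": -0.2}, {"offset": [8.6, 4, -0.2], "yaw": -0.2}, {"offset": [8.6, 5.5, -0.2], "yaw": -0.2}, {"offset": [8.6, 7, -0.2], "yaw": -0.2}, {"offset": [8.6, 8.5, -0.2], "yaw": -0.2}])

```text
clock: 2.55
tcp_pos: [0.5789, -0.0442, 0.1854]
orientation: [0.559, 0.432, 0.56, -0.433]
wrist_force: [-1.2, 0.1, 1.3]
finger_gap: 0.0002
```

```bash
python3 - <<'E'
from h import *
snap('wrist','w2');snap('scene','s2'); plan(w(.04,-.12,.184))
z=load('w2');P=pts(z);g=P[...,2];p=z['p'].astype(int)
m=(g>.185)&(g<.22)&(p.max(-1)<60);v,u=np.nonzero(m);q=P[m][:,:2]-C;print(len(q),np.percentile(q@X,[2,50,98]),np.percentile(q@Y,[2,50,98]))
E
```

```text
t 2.65 tcp [ 0.5801 -0.0439  0.1851] off cm [ 0.11  3.05 -0.23] yaw deg -0.17 F [0.3 0.  0.2] gap -0.0
desic frame 0.009515451766691555 -0.12222971166511648 j [-0.21  0.34 -0.03  1.2  -0.    1.1 ]
5222 [-0.00259749  0.02913252  0.0457216 ] [-0.12390239 -0.11461447 -0.1071987 ]
```

View pics/w2.png

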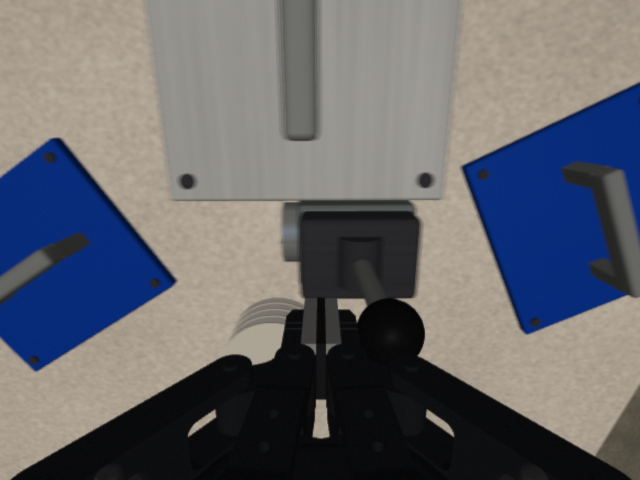

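View pics/s2.png

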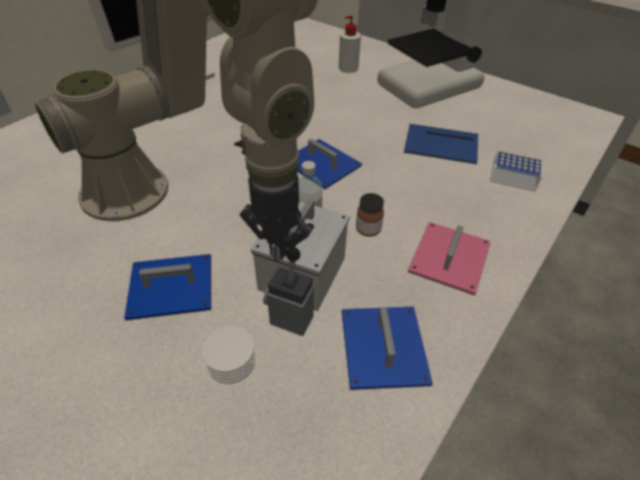

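Knob contact works: it's at (391,333), pressed against the finger and roughly mid-swing. I'll push on to the stop.

Emit:
servo_tool(increments=[{"offset": [0.1, 0.8, -0.2], "yaw": 0}, {"offset": [0.1, 1.6, -0.2], "yaw": 0}, {"offset": [0.1, 2.3, -0.2], "yaw": 0}, {"offset": [0.1, 2.8, -0.2], "yaw": 0}, {"offset": [0.1, 3.1, -0.2], "yaw": 0}, {"offset": [0.1, 3.3, -0.2], "yaw": 0}, {"offset": [0.1, 3.4, -0.2], "yaw": 0}, {"offset": [0.1, 3.4, -0.2], "yaw": 0}])

```text
clock: 3.45
tcp_pos: [0.6108, -0.0321, 0.1841]
orientation: [0.56, 0.431, 0.561, -0.432]
wrist_force: [-3.8, -2.0, -0.0]
finger_gap: -0.0003
```

```bash
cat > k.py <<'E'
from h import *
import sys
f=sys.argv[1]; snap('wrist',f); plan(w(.04,-.12,.184))
z=load(f);P=pts(z);g=P[...,2];p=z['p'].astype(int)
m=((g>.16)&(g<.22)&(p.max(-1)<60)).astype(np.uint8);m[:,:358]=0
k,l,st,c=cv2.connectedComponentsWithStats(m);i=1+st[1:,4].argmax()
q=P[l==i]; r=q[:,:2]-C; print(st[i],c[i],'x',np.percentile(r@X,[2,50,98]),'y',np.percentile(r@Y,[2,50,98]),'z',np.percentile(q[:,2],[2,98]))
E
python3 k.py w3
```

```text
t 3.5 tcp [ 0.6108 -0.0321  0.1841] off cm [ 0.01 -0.22  0.14] yaw deg -0.06 F [-4.4 -2.  -0.3] gap 0.0001
desic frame 0.0422003579493714 -0.11856735129677386 j [-0.18  0.4   0.06  1.23 -0.    1.13]
[ 358  298   58   64 2985] [384.65561139 328.62847571] x [0.05859213 0.06785893 0.07920144] y [-0.12615516 -0.11403712 -0.10700669] z [0.19122291 0.20648216]
```

View pics/w3.png

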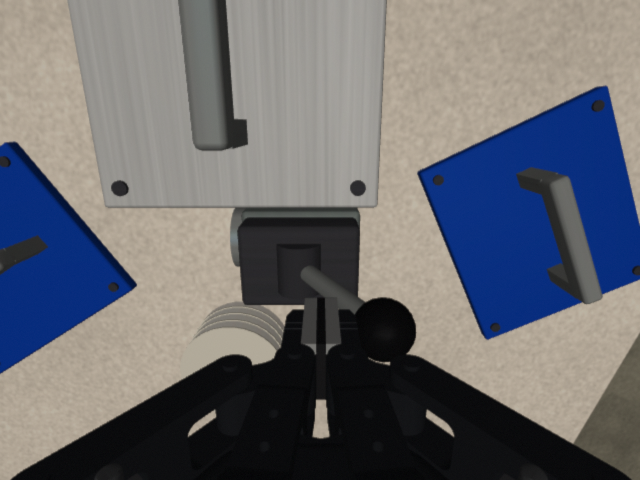

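The vent knob is now at x' = 68 mm, the predicted stop position, with about 4 N of reaction. Next I retreat, rise and go over the handle.

Emit:
servo_tool(increments=[{"offset": [0, -1.5, 0], "yaw": 0}, {"offset": [-2.5, -2, 0], "yaw": 0}, {"offset": [-5.5, -2.5, 0], "yaw": 0}, {"offset": [-8, -3, -2], "yaw": 0}, {"offset": [-9, -3.5, -5.5], "yaw": 0}, {"offset": [-9, -4, -9], "yaw": 0}, {"offset": [-9, -4.2, -11.8], "yaw": 0}, {"offset": [-9, -4.2, -11.8], "yaw": 0}])

```text
clock: 4.3
tcp_pos: [0.5408, 0.0746, 0.2754]
orientation: [0.561, 0.432, 0.561, -0.43]
wrist_force: [-0.3, -0.4, -0.4]
finger_gap: -0.0002
```

Emit:
servo_tool(increments=[{"offset": [0, 0, 0], "yaw": 0}, {"offset": [0, 0, 0], "yaw": 0}, {"offset": [0, 0, 0], "yaw": 0}, {"offset": [0, 0, 0], "yaw": 0}, {"offset": [0, 0, 0], "yaw": 0}, {"offset": [0, 0, 0], "yaw": 0}, {"offset": [0, 0, 0], "yaw": 0}, {"offset": [0, 0, 0], "yaw": 0}], claw=0.7)

```text
clock: 5.1
tcp_pos: [0.5412, 0.0714, 0.2742]
orientation: [0.56, 0.432, 0.56, -0.432]
wrist_force: [-0.8, 0.5, -0.6]
finger_gap: 0.0601
```

```bash
python3 - <<'E'
from h import *
snap('wrist','w4'); snap('top','t4'); plan(w(0,0,.150))
z=load('w4');P=pts(z);g=P[...,2];p=z['p'].astype(int)
for n,lo,hi in (('handle',.172,.186),('lid',.126,.138)):
    m=((g>lo)&(g<hi)&(p.max(-1)>60)).astype(np.uint8)
    k,l,st,c=cv2.connectedComponentsWithStats(m);i=1+st[1:,4].argmax()
    q=P[l==i]; print(n,st[i],np.median(q[:,2]),cv2.minAreaRect((q[:,:2]*1000).astype(np.float32)))
E
```

```text
t 5.2 tcp [0.5412 0.0715 0.2743] off cm [12.43 -0.14 -0.07] yaw deg -0.05 F [0.2 0.4 0.4] gap 0.0599
desic frame 0.0013671944451328843 -0.0006686118706547224 j [-0.02  0.25  0.06  1.39 -0.    1.3 ]
handle [ 307  169   21  141 2849] 0.17969759030660165 ((539.8372192382812, 72.75338745117188), (13.624166488647461, 98.16387176513672), 14.883831024169922)
lid [  218   116   200   203 33774] 0.13297731941156848 ((540.1113891601562, 72.43157958984375), (146.48204040527344, 165.11593627929688), 14.733622550964355)
```

View pics/w4.png

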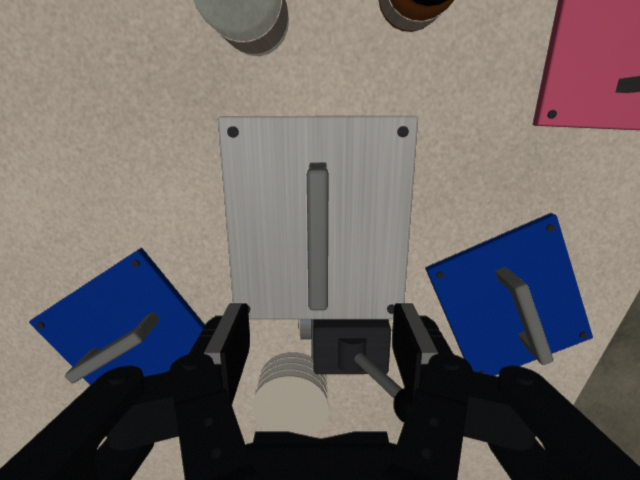

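View pics/t4.png

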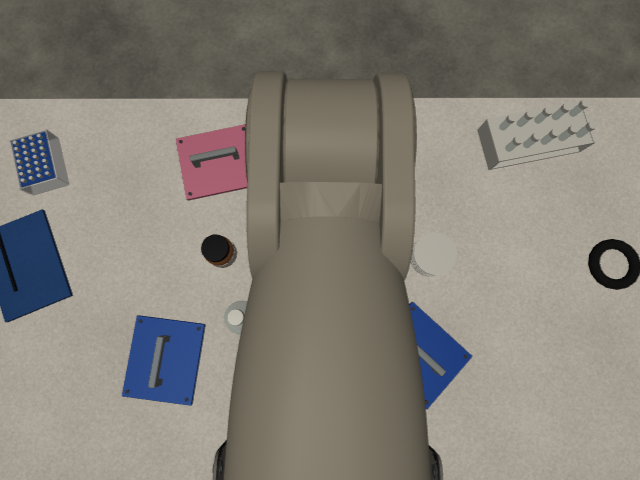

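Lid still shut, the lever leans back, and the handle is midway between the open fingers at (318,240). Descending and gripping.

Emit:
servo_tool(increments=[{"offset": [3, -0.1, 0], "yaw": 0}, {"offset": [6, -0.1, -0.1], "yaw": 0}, {"offset": [8.5, -0.1, -0.1], "yaw": 0}, {"offset": [10.5, -0.1, -0.1], "yaw": 0}, {"offset": [12, -0.1, -0.1], "yaw": 0}, {"offset": [12.4, -0.1, -0.1], "yaw": 0}, {"offset": [12.4, -0.1, -0.1], "yaw": 0}, {"offset": [12.4, -0.1, -0.1], "yaw": 0}])

```text
clock: 6.0
tcp_pos: [0.5406, 0.0722, 0.1512]
orientation: [0.56, 0.432, 0.56, -0.431]
wrist_force: [0.7, -0.3, 1.4]
finger_gap: 0.0598
```

Emit:
servo_tool(increments=[{"offset": [0, 0, 0], "yaw": 0}, {"offset": [0, 0, 0], "yaw": 0}, {"offset": [0, 0, 0], "yaw": 0}, {"offset": [0, 0, 0], "yaw": 0}, {"offset": [0, 0, 0], "yaw": 0}, {"offset": [0, 0, 0], "yaw": 0}, {"offset": [0, 0, 0], "yaw": 0}, {"offset": [0, 0, 0], "yaw": 0}], claw=0, force=100)

```text
clock: 6.8
tcp_pos: [0.5399, 0.0721, 0.151]
orientation: [0.56, 0.432, 0.56, -0.432]
wrist_force: [-3.6, 0.6, 4.8]
finger_gap: 0.0121
```

```bash
python3 - <<'E'
from h import *
snap('wrist','w5'); plan(w(0,0,.182)); print(env.get_state()['ft_torque'])
E
```

```text
t 6.85 tcp [0.54   0.0721 0.1511] off cm [-3.09 -0.03  0.03] yaw deg -0.05 F [-2.3 -1.   6.5] gap 0.0125
desic frame 0.0003389341864133723 0.00025151612454978186 j [-0.01  0.29 -0.18  1.09 -0.    1.3 ]
[-0.08074731  0.49429993  0.00375301]
```

View pics/w5.png

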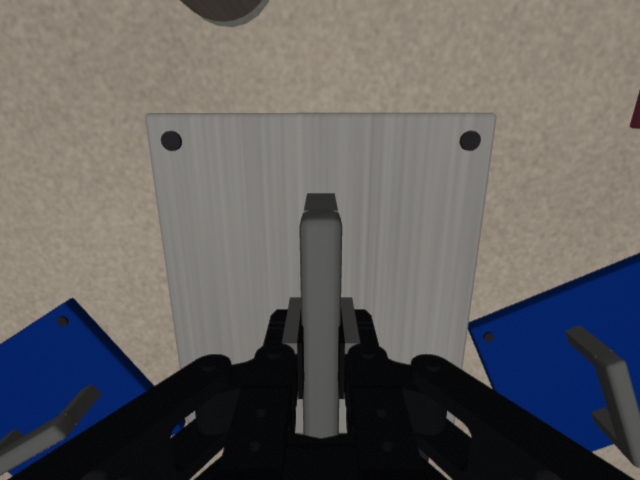

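The bar is gripped (at (321,320) between the pads) with a 12.5 mm gap. Starting the slow lift.

Emit:
servo_tool(increments=[{"offset": [-0.2, 0, 0], "yaw": 0}, {"offset": [-0.4, 0, 0], "yaw": 0}, {"offset": [-0.6, 0, 0], "yaw": 0}, {"offset": [-0.8, 0, 0], "yaw": 0}, {"offset": [-1.0, 0, 0], "yaw": 0}, {"offset": [-1.2, 0, 0], "yaw": 0}, {"offset": [-1.4, 0, 0], "yaw": 0}, {"offset": [-1.6, 0, 0], "yaw": 0}])

```text
clock: 7.65
tcp_pos: [0.5404, 0.0722, 0.1675]
orientation: [0.561, 0.432, 0.56, -0.431]
wrist_force: [-1.6, -0.4, -2.5]
finger_gap: 0.0125
```

```bash
cat > lid.py <<'E'
from h import *
import sys
f=sys.argv[1]
for n in ('wrist','scene'): snap(n,f+n)
plan(w(0,0,.182)); print(env.get_state()['ft_torque'])
for n in ('wrist','scene'):
    z=load(f+n);P=pts(z);p=z['p'].astype(int)
    r=P[...,:2]-C; m=(abs(r@X)<.08)&(abs(r@Y)<.085)&(P[...,2]>.12)&(P[...,2]<.178)&(p.max(-1)>80)&(p.max(-1)-p.min(-1)<30)
    m=cv2.erode(m.astype(np.uint8),np.ones((5,5)))>0
    q=P[m];r=r[m]
    for _ in range(4):
        a=np.c_[r,np.ones(len(r))];c=np.linalg.lstsq(a,q[:,2],rcond=None)[0];e=abs(a@c-q[:,2]);k=e<max(.003,np.median(e)*2);q=q[k];r=r[k]
    print(n,len(q),'lid underside z',c[2]-.012,'slopes',c[:2])
    x=r@X;y=r@Y;print(np.percentile(x,[.5,99.5]),np.percentile(y,[.5,99.5]))
E
python3 lid.py a
```

```text
t 7.75 tcp [0.5412 0.0722 0.1679] off cm [-1.41 -0.15  0.  ] yaw deg -0.05 F [-2.5 -0.5 -0.3] gap 0.0126
desic frame 0.001597997804380164 2.4680359778471417e-05 j [-0.01  0.28 -0.16  1.13  0.    1.3 ]
[-0.01422818  0.25792849  0.00201124]
wrist 57892 lid underside z 0.13739767795013919 slopes [-0.00056093  0.00051433]
[-0.06846833  0.07250021] [-0.0338772   0.08216894]
scene 2366 lid underside z 0.13701517348900868 slopes [ 0.00265436 -0.00087599]
[-0.06364238  0.07057386] [-0.08233564  0.07297773]
```

The lid is free, level, at 0.137. I'll raise it a further 15 mm.

Emit:
servo_tool(increments=[{"offset": [-0.3, 0, 0], "yaw": 0}, {"offset": [-0.6, 0, 0], "yaw": 0}, {"offset": [-0.9, 0, 0], "yaw": 0}, {"offset": [-1.2, -0.1, 0], "yaw": 0}, {"offset": [-1.4, -0.1, 0], "yaw": 0}, {"offset": [-1.5, -0.1, 0], "yaw": 0}, {"offset": [-1.5, -0.1, 0], "yaw": 0}, {"offset": [-1.5, -0.1, 0], "yaw": 0}])

```text
clock: 8.55
tcp_pos: [0.539, 0.072, 0.1812]
orientation: [0.56, 0.432, 0.56, -0.432]
wrist_force: [-0.1, -0.4, -2.9]
finger_gap: 0.012
```

Emit:
servo_tool(increments=[{"offset": [0, 0, 0], "yaw": 0}, {"offset": [0, 0, 0], "yaw": 0}, {"offset": [0, 0, 0], "yaw": 0}, {"offset": [0, 0, 0], "yaw": 0}, {"offset": [0, 0, 0], "yaw": 0}, {"offset": [0, 0, 0], "yaw": 0}, {"offset": [0, 0, 0], "yaw": 0}, {"offset": [0, 0, 0], "yaw": 0}])

```text
clock: 9.35
tcp_pos: [0.539, 0.072, 0.1813]
orientation: [0.56, 0.432, 0.56, -0.432]
wrist_force: [0.1, 0.3, -3.5]
finger_gap: 0.012
```

```bash
python3 lid.py b; python3 - <<'E'
import cv2
a=cv2.imread('pics/bscene.png')[130:390,190:450]; cv2.imwrite('pics/bsc.png',cv2.resize(a,None,fx=2.3,fy=2.3,interpolation=2))
E
```

```text
t 9.45 tcp [0.539  0.0719 0.1813] off cm [-0.07  0.06  0.03] yaw deg -0.05 F [-0.1 -0.5 -2.5] gap 0.0125
desic frame -0.000620168308458509 0.0003081694469969364 j [-0.01  0.27 -0.13  1.16 -0.    1.3 ]
[ 0.03304284  0.03955613 -0.00120197]
wrist 58209 lid underside z 0.15118943716348893 slopes [-0.0005919   0.00074383]
[-0.06983482  0.07121022] [-0.03368625  0.08229537]
scene 2601 lid underside z 0.15032089785377106 slopes [-0.00059561 -0.00046332]
[-0.06524094  0.07060256] [-0.08205616  0.07260808]
```

View pics/bsc.png

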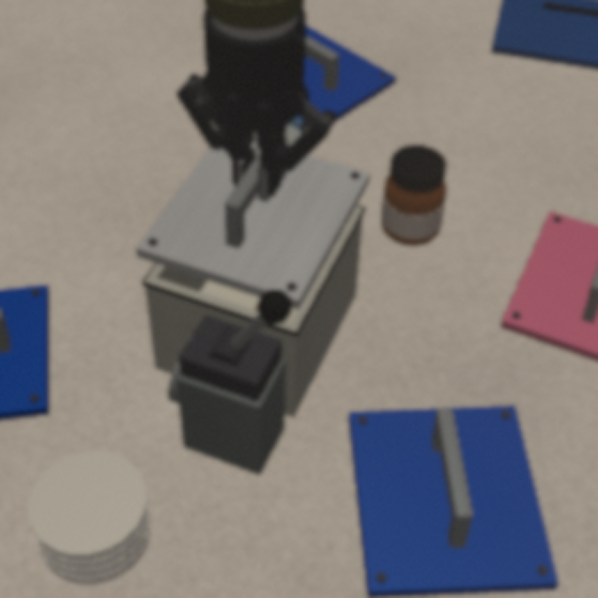

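View pics/bwrist.png

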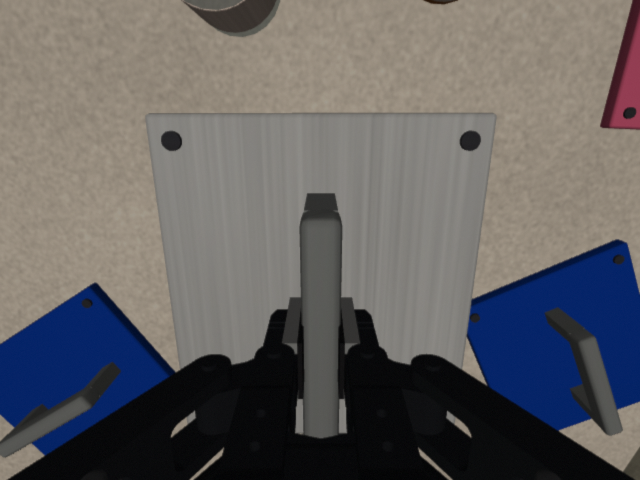

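The lid is open about 31 mm and level over the mouth, and the lever knob leans back at crop position (273,306). The dishes and jar stand where they were. Handing in.

```bash
python3 -c "
from h import *
print(env.hand_in())"
```

```text
the job is handed in; nothing more can be done
None
```

I flipped the vent lever back to its stop, then gripped the lid by its bar handle and pulled it free. I handed in while holding it just above the mouth; the simulator gave no verdict. The run took about 9.5 s of the 51 s allowed.

- **Vent:** the knob ended 68 mm back in the desiccator frame, which is the predicted stop, with about 4 N of reaction. The lid was still shut, and the last scene view shows the lever still leaning back.
- **Lid:** the wrist and scene views put the underside at 151.2 mm and 150.3 mm, so it is about 31 mm open. It is level to within 0.001 rad and centred to about 1 mm. The arm was still, and the wrist force of about -3 N fits the lid's weight alone.
- **Other objects:** I never came near the bottle, jar or dishes. In the last pictures the jar and dishes look unmoved. The gripper mostly hid the bottle in the scene view, and only part of it showed in the wrist view. I judged all three by eye and did not re-measure them.

No check failed. The two camera estimates of the lid's height differ by about 1 mm, within the calibration.

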